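Find the rocking lid on the flight tins and press it home

TASK

One of the four tins of spare flights in the caddy is not properly shut. Press near the edge of the lids in turn until you find the one that rocks, then press that lid in the middle until it is fully home. Only press, pick nothing up: leave the tins, darts, chalk cup, chalk holder and glass in their places, and do not press so hard that a lid dents (60 N would).

Things in the scene. Friction and masses are not known exactly. Their poses are not given: they have to be found in the camera images.
- lid_1: Flat round lid of the tin in the caddy's bay near the robot, left: green, white rings, red centre, 74 mm across, rim 10 mm deep. Origin: centre of its top, 46.5 mm above the ledge; z up; yaw means nothing. Any one of the four is the loose one; all look alike at rest, tops level and at the same height.
- lid_2: Flat round lid of the tin in the caddy's bay near the robot, right: green, white rings, red centre, 74 mm across, rim 10 mm deep. Origin: centre of its top, 46.5 mm above the ledge; z up; yaw means nothing. The three lids that are home do not give when pressed within 28 mm of the centre.
- lid_3: Flat round lid of the tin in the caddy's bay far, left: green, white rings, red centre, 74 mm across, rim 10 mm deep. Origin: centre of its top, 46.5 mm above the ledge; z up; yaw means nothing. Whichever is loose stands on a plug 12 mm wide under its middle: pressed 20 to 28 mm off centre (under 1 N) it leans about 0.15 rad, that side 2 to 3.5 mm down, and swings back.
- lid_4: Flat round lid of the tin in the caddy's bay far, right: green, white rings, red centre, 74 mm across, rim 10 mm deep. Origin: centre of its top, 46.5 mm above the ledge; z up; yaw means nothing. Whichever is loose, pressed in the middle, gives at about 10 N, goes down 4 mm to a stop and stays.
- caddy: Dark wooden caddy screwed to the ledge, walls 22 mm high. Origin on the ledge in the middle of its two by two bays, 84 mm between neighbouring tins. Far side (+x) reaches 133 mm with a trough for a dart, other sides 87 mm. The tins (66 mm across, 38 mm high) stand loose in the bays with 6 mm of play.
- dart_1: Dart 150 mm long with brass barrel and red flights (25 mm wide and high), lying in the caddy's trough; origin on the surface below the middle, x towards the point.
- dart_2: Dart 150 mm long with brass barrel and red flights (25 mm wide and high), lying on the ledge to the right of the caddy; origin on the surface below the middle, x towards the point.
- dart_3: Dart 150 mm long with brass barrel and red flights (25 mm wide and high), lying on the ledge to the left of the caddy; origin on the surface below the middle, x towards the point.
- chalk_cup: White ceramic chalk cup, 72 mm across, 75 mm high, with sticks of chalk in it, on the ledge; origin under its middle.
- chalk_holder: Walnut chalk holder lying on the ledge, 120 mm long, 16 mm thick, chalk at its +x end; origin on the ledge under its wooden part.
- pint_glass: Empty pint glass, 86 mm across, 150 mm high, on the ledge; origin under its middle.
Not all that is in view belongs to the job. What is shaped like the lid_3 but orange is not meant. What is shaped like the lid_1 but yellow is not meant.

How it is judged:
By the outcome, as a careful person would: the job done as asked, in the order asked, and still so for the second after the job is handed in, with the robot touching nothing.
It also fails if it takes over 51 s, if anything falls off the work surface, if the arm or the gripper's body presses on something with over 40 N, if the wrist force passes 120 N, or if a joint passes its speed limit or range.

ROBOT

A 6-joint arm with a two-finger parallel gripper is mounted at the origin on the work surface. World frame = base frame: x ahead of the robot, y to its left, z up, the work surface at z = 0. Lengths are in m, angles in rad, forces in N, time in s.
With the tool pointing down it reaches from about 0.275 to 0.975 m from the base axis. Payload 8.4 kg.
Tool frame: the origin (TCP) lies on the centre line of the jaws, within the pads' length; the fingertips stand 17 mm ahead of it and the grasp point (between the pads) lies 2 mm behind it (tip_reach is the distance from the TCP to the fingertips, in m); z points along the fingers, y is the line along which they close (so a half turn about z gives the same grasp; the last joint's range is limited). The gripper opens to 92 mm and grips with 3 to 60 N. Pads are 20 mm wide; open, the fingers measure 128 mm over their backs; the gripper's body (75 mm by 189 mm) begins 69 mm behind the grasp point.
Start: joints at [-1.205, 0.353, 1.633, -0, 1.155, -0.002], TCP at [0.225, -0.583, 0.232] pointing down, gripper open.
Joint ranges: [-2.63, 2.63], [-0.92, 2.1], [0.06, 2.66], [-1.3, 4.44], [0, 2.69], [-3.02, 3.02]. Speed limits (rad/s): [2.22, 2.22, 2.79, 3.14, 3.14, 3.14].

INTERFACE

Orientations are given as a 3x3 rotation matrix whose columns are the frame's x, y, z axes.
In Python, from plant import * gives the robot as it stands. Calls block until the motion is done:
- goto(position, orientation): joint-space move of the TCP to a pose.
- movel(position, rotation=None, speed=0.15): straight line of the TCP; rotation=None keeps the orientation; speed is the mean speed in m/s.
- goto_joints(angles): joint-space move.
- set_gripper(opening, newtons=None): finger opening in m; newtons is the grip in N (None keeps the last); returns when the fingers have stopped.
- pause(seconds).
- ik(position, orientation): joint angles nearest the present ones, or None.
- observe(): the state.
- snapshot(name): name is "side" or "top"; returns a dict with "frame" (384x512x3 uint8, red, green, blue), "depth" (384x512 float32, m along the optical axis (not along the pixel's ray), 0 where there is no reading), "camera_matrix" (3x3 intrinsics, pixels), "D" ([k1, k2, p1, p2, k3] as OpenCV has them; the pictures are not rectified), "camera_from_world" (4x4, takes a point from world to camera coordinates). Camera axes: x right, y down, z forward; pixel columns grow to the right and rows downward; lengths in m; the calibration is good to about 2 mm. A picture is of the moment at which its call begins.
A pose or a line that the arm cannot do raises IKError and nothing moves.
- hand_in(): hands the job in; it is judged then, once.
Trained networks look in a picture, given as the dict that the camera call returned (one of the last four; its "shot" number tells which), for a name from the list of things; names that differ only in an ending like _2 or _b are one class to them, and where a whole thing is asked for, a point or a joint stands for the part that bears it (a point fixed in the world has none). Each returns a list of dicts, best first, with "p" (0 to 1); they miss things now and then, are a little off and sometimes report something else, mostly with a low value. They report only what shows in the picture. A call takes as long as a camera call. They do not tell look-alikes from the thing itself.
- regions_of(thing, picture): "pixels" (384x512 bool, what is visible of it) and "box" ([left, top, width, height] in pixels, round what is visible of it).
The state is a dict: "time_s": time; "joint_positions": joint angles; "qvel": joint speeds; "tau": joint torques, N m; "tcp_pos": TCP position; "ee_rot": TCP orientation; "contact_force": force on the tool from outside, world axes, zero at the start; "moment": the same for the moment, N m; "grip_width": finger opening in m; "grip_force": force on a finger pad.
Only numpy, scipy, OpenCV 4.12 (cv2) and the standard library are available. Lean on these libraries where they do the work, as an engineer would, in place of code of your own. Each camera call takes 0.05 s, during which the arm holds its last target. There are 200 camera calls.

## Working session

There is one attempt and no reset: what is moved stays moved. The work goes in short steps, each a Python script; the robot and the scene stay as the last script left them, time stands still between calls to the robot, and variables do not carry over. Pictures are saved under pics/ and viewed, at most 10 in all, crops included, and the job is handed in when it is done.

```bash
mkdir -p pics; ls; python3 - <<'E'
from plant import *
import cv2,numpy as np
o=observe(); print(o['time_s'],o['contact_force'],o['grip_width'])
for n in("top","side"):
    s=snapshot(n); cv2.imwrite(f"pics/{n}0.png",s["frame"][:,:,::-1])
    K=s["camera_matrix"];T=np.linalg.inv(s["camera_from_world"]);print(n,T[:3,3])
    for th in("lid_1","caddy","pint_glass","chalk_cup"):
        for r in regions_of(th,s)[:8]:
            m=r["pixels"];v,u=np.nonzero(m);d=s["depth"][m];ok=d>0
            if ok.sum()<5: continue
            p=cv2.undistortPoints(np.stack([u,v],1)[ok].astype(float).reshape(-1,1,2),K,s["D"])[:,0]
            P=np.c_[p*d[ok][:,None],d[ok]]@T[:3,:3].T+T[:3,3]
            col=np.median(s["frame"][m],0)
            print(th,round(r["p"],2),r["box"],np.median(P,0).round(4),((np.percentile(P,1,0)+np.percentile(P,99,0))/2).round(4),np.ptp(P,axis=0).round(3),col)
E
```

```text
pics
0.0 [-0.55270654 -0.25784256  0.34778509] 0.09189420049479707
top [0.41636316 0.01159695 1.11463723]
lid_1 0.97 [245.2, 181.1, 26.0, 23.4] [ 0.5228 -0.0083  0.0454] [ 0.5228 -0.0087  0.0456] [0.069 0.071 0.013] [ 83. 127.  81.]
lid_1 0.76 [275.5, 176.8, 28.8, 27.0] [ 0.5319 -0.0915  0.0455] [ 0.5345 -0.0918  0.0343] [0.077 0.071 0.05 ] [ 83.5 127.   81. ]
lid_1 0.68 [185.4, 152.6, 26.8, 23.9] [0.6185 0.1724 0.0097] [0.6187 0.1742 0.0054] [0.074 0.078 0.022] [196. 131.  44.]
lid_1 0.64 [274.1, 151.2, 22.9, 25.2] [ 0.6144 -0.0828  0.0454] [ 0.6151 -0.0831  0.0455] [0.07  0.069 0.021] [ 83. 126.  81.]
lid_1 0.63 [233.3, 231.4, 30.9, 20.2] [0.3878 0.0242 0.0092] [0.3869 0.0234 0.0059] [0.073 0.073 0.02 ] [198. 206.  64.]
lid_1 0.58 [244.4, 153.5, 24.0, 22.1] [0.6062 0.     0.0457] [ 6.064e-01 -3.000e-04  4.520e-02] [0.07  0.069 0.011] [ 84. 125.  80.]
caddy 0.98 [236.3, 130.2, 69.1, 82.4] [ 0.6109 -0.0427  0.0084] [ 0.5922 -0.0426  0.0217] [0.24  0.193 0.055] [100.  58.  33.]
pint_glass 0.56 [388.6, 134.7, 45.1, 41.6] [ 0.606  -0.4357  0.0982] [ 0.6034 -0.4195  0.0756] [0.123 0.161 
[... 612 characters left out ...]
 0.0452] [ 0.5211 -0.009   0.0358] [0.071 0.11  0.045] [108. 161. 111.]
lid_1 0.57 [228.5, 175.1, 23.5, 12.8] [ 0.6147 -0.0758  0.0456] [ 0.6153 -0.1112  0.0301] [0.077 0.136 0.049] [113. 165. 115.]
lid_1 0.53 [227.8, 184.2, 23.5, 17.1] [0.6055 0.0084 0.0455] [0.6056 0.002  0.0422] [0.077 0.077 0.042] [113. 164. 116.]
caddy 0.72 [212.4, 179.0, 64.8, 31.8] [0.6306 0.009  0.0103] [ 0.5902 -0.0347  0.0197] [0.241 0.213 0.053] [103.  56.  32.]
pint_glass 0.69 [237.7, 109.7, 17.9, 36.7] [ 0.5986 -0.3934  0.0953] [ 0.6155 -0.5327  0.0758] [0.117 0.363 0.158] [167. 151. 123.]
chalk_cup 0.55 [257.5, 269.6, 28.4, 40.1] [0.4803 0.4562 0.0545] [0.4794 0.402  0.0442] [0.076 0.159 0.099] [173. 150. 128.]
```

```bash
python3 - <<'E'
import cv2
a=cv2.imread("pics/top0.png")
cv2.imwrite("pics/crop.png",cv2.resize(a[120:260,170:340],None,fx=4,fy=4,interpolation=cv2.INTER_CUBIC))
E
```

```text
(no output)
```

View pics/top0.png

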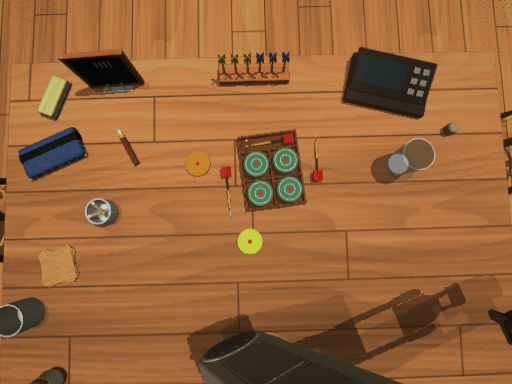

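View pics/crop.png

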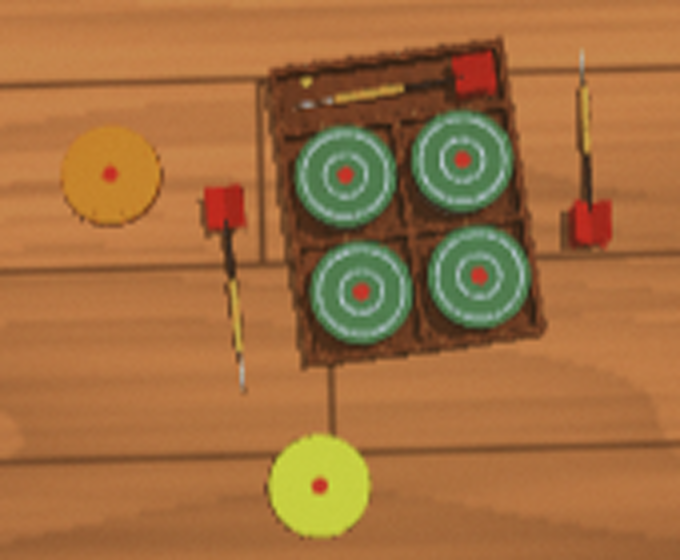

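Four green lids are in the caddy: lid_3 (257,164), lid_4 (286,160), lid_1 (260,193) and lid_2 (290,189). The orange disc (198,164) and the yellow one (250,241) lie on the ledge at z≈0.01, so they aren't meant. The green lids measure z≈0.0455, about 70 mm across and 84 mm apart, which fits the description. I'll probe lid_1 first.

```bash
cat > h.py <<'E'
from plant import *
import numpy as np
L={1:(.5228,-.0085),2:(.5335,-.0917),3:(.6062,-.0002),4:(.6148,-.083)}
def down():
    for s in(1,-1):
        R=np.array([[s,0,0],[0,-s,0],[0,0,-1.]]); q=ik([.52,-.01,.1],R)
        if q is not None and abs(q[5])<1.9: return R
def press(xy,R,limit,zmin,step=.0006,approach=.0495):
    """tip-height stepping; returns [(tip z, fz)]"""
    movel([*xy,approach+.017],R,speed=.1); pause(.15)
    b=observe()['contact_force'][2]; log=[]; z=approach
    while z>zmin:
        z-=step; movel([*xy,z+.017],R,speed=.02); o=observe()
        f=o['contact_force'][2]-b; log.append((round((o['tcp_pos'][2]-.017)*1e3,2),round(float(f),2)))
        if f>limit: break
    return log
def probe(i,R):
    x,y=L[i]; goto([x-.025,y,.08],R)
    l=press((x-.025,y),R,3.5,.0425); movel([x-.025,y,.08],R,speed=.15)
    print(i,l,observe()['time_s']); return l
E
python3 - <<'E'
from h import *
R=down(); print(R, ik([.52,-.01,.1],R))
set_gripper(0); print(observe()['time_s'],observe()['grip_width'])
goto([L[1][0]-.025,L[1][1],.1],R); print(observe()['time_s'])
probe(1,R)
E
```

```text
[[ 1.  0.  0.]
 [ 0. -1.  0.]
 [ 0.  0. -1.]] [-2.21124852e-02  3.63105990e-01  1.96682299e+00 -4.44089210e-16
  8.11663676e-01  1.54868384e+00]
1.85 0.0006257622437527401
4.1667
1 [(np.float64(49.1), -1.18), (np.float64(48.28), -0.01), (np.float64(47.64), -1.47), (np.float64(47.07), -1.1), (np.float64(46.64), 2.08), (np.float64(46.41), 8.87)] 6.6167
```

```bash
python3 - <<'E'
from h import *
R=down()
for i in(2,4,3):
    l=probe(i,R)
    if l[-1][0]<45.5: print("loose",i); break
E
```

```text
2 [(np.float64(49.11), -0.25), (np.float64(48.32), -0.12), (np.float64(47.65), -0.74), (np.float64(47.08), -0.61), (np.float64(46.63), 2.8), (np.float64(46.45), 9.37)] 9.25
4 [(np.float64(49.17), 1.71), (np.float64(48.31), -0.12), (np.float64(47.64), 0.68), (np.float64(47.04), 0.67), (np.float64(46.46), 1.24), (np.float64(45.85), 0.42), (np.float64(45.3), 1.26), (np.float64(44.87), 3.93)] 12.3833
loose 4
```

Lid_4 is the loose one: it gave about 1.7 mm under roughly 1 N, while lids 1 and 2 stopped firm at 46.5 mm. Next I'll press it in the middle.

```bash
python3 - <<'E'
from h import *
import cv2
R=down(); x,y=L[4]
goto([x,y,.08],R)
print([(float(a),b) for a,b in press((x,y),R,22,.0405,step=.0005,approach=.048)])
movel([x,y,.1],R,speed=.15)
goto([.4,-.3,.2],R); print(observe()['time_s'])
for n in("top","side"):
    s=snapshot(n)
    K=s["camera_matrix"];T=np.linalg.inv(s["camera_from_world"])
    for r in regions_of("lid_1",s):
        m=r["pixels"];v,u=np.nonzero(m);d=s["depth"][m];ok=d>0
        if ok.sum()<5: continue
        p=cv2.undistortPoints(np.stack([u,v],1)[ok].astype(float).reshape(-1,1,2),K,s["D"])[:,0]
        P=np.c_[p*d[ok][:,None],d[ok]]@T[:3,:3].T+T[:3,3]
        print(n,round(r["p"],2),np.median(P,0).round(4))
    if n=="top": cv2.imwrite("pics/end.png",cv2.resize(s["frame"][100:260,150:350,::-1],None,fx=3,fy=3))
E
```

```text
[(47.62, -0.47), (46.99, -0.53), (46.47, 0.05), (46.06, -0.71), (45.82, 3.92), (45.56, 6.5), (45.13, 7.97), (44.69, 8.91), (44.18, 7.2), (43.71, 9.1), (43.19, 7.61), (42.78, 8.61), (42.65, 13.22), (42.54, 17.28), (42.44, 19.87)]
18.4917
top 0.93 [ 0.5318 -0.0919  0.0457]
top 0.87 [ 0.6152 -0.0828  0.0417]
top 0.8 [0.617  0.173  0.0099]
top 0.71 [6.064e-01 1.000e-04 4.560e-02]
top 0.63 [ 0.5233 -0.009   0.0453]
top 0.58 [0.3865 0.0254 0.0093]
side 0.85 [0.6174 0.1788 0.0094]
side 0.78 [ 0.533  -0.0843  0.0455]
side 0.73 [ 0.5214 -0.0015  0.0457]
side 0.69 [0.3858 0.0319 0.0094]
side 0.54 [0.6045 0.0055 0.0451]
side 0.41 [ 0.5982 -0.3921  0.0977]
```

View pics/end.png

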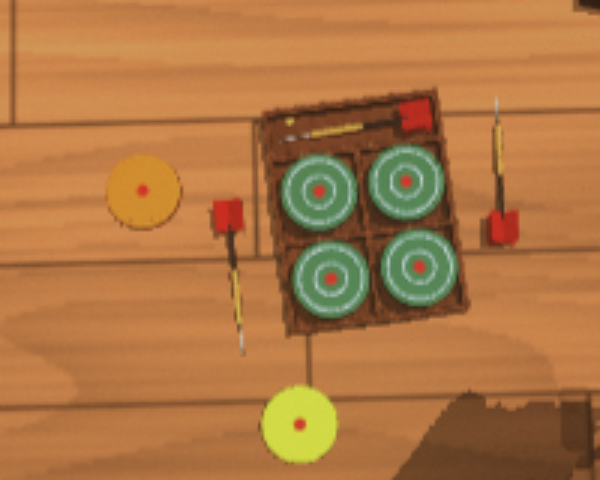

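The closing picture shows lid_4 (crop 406,182) level and everything else in its place. Its top has dropped about 4 mm, from 45.5 to 41.7 mm, and the press met a hard stop at 20 N.

```bash
python3 -c "
from plant import *
print(hand_in())"
```

```text
the job is handed in; nothing more can be done
None
```

Lid_4 (far right) was the loose one; I pressed it 4 mm down to its stop at about 20 N, nothing else looked out of place in the final picture, and I handed the job in after about 19 s.

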